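# Hold-down weight over a hidden door stiffener

### The arm

A 6-joint arm with a two-finger parallel gripper is mounted at the origin on the work surface. World frame = base frame: x ahead of the robot, y to its left, z up, the work surface at z = 0. Lengths are in mm, angles in rad, forces in N, time in s.
With the tool pointing down it reaches from about 350 to 775 mm from the base axis. Payload 5.5 kg.
Tool frame: the origin (TCP) lies between the finger pads; the fingertips stand 8 mm ahead of it and the grasp point (between the pads) lies 11 mm behind it; z points along the fingers, y is the direction in which the jaws open and shut (so a half turn about z gives the same grasp; the last joint's range is limited). The gripper opens to 85 mm and grips with 20 to 120 N. Pads are 22 mm wide; open, the fingers measure 114 mm over their backs; the gripper's body (76 mm by 85 mm) begins 54 mm behind the grasp point. The pads swing forward as they close: fully open they stand 13 mm farther back than shut.
Start: joints at [1.051, 0.313, 0.046, 1.304, 0, 1.431], TCP at [213.199, 534.057, 239.323] pointing down, gripper open.
Joint ranges: [-2.76, 2.76], [-0.86, 1.69], [-1.03, 1.26], [-2.2, 2.34], [-1.47, 1.5], [-3.14, 3.14]. Speed limits (rad/s): [2.57, 2.57, 3.14, 3.14, 3.14, 3.14].

### API

Orientations are given as [roll, pitch, yaw] about the fixed x, y, z axes, in that order (R = Rz(yaw) Ry(pitch) Rx(roll)).
In Python, from rig import r gives the robot as it stands. Calls block until the motion is done:
- r.goto(position, orientation): joint-space move of the TCP to a pose.
- r.servo_line(position, frame=None, rate=150, threshold=None): straight line of the TCP; frame=None keeps the orientation; rate is the mean speed in mm/s. With threshold (N) it stops when the force on the tool has changed by that much, and returns True; else False.
- r.move_joints(angles): joint-space move.
- r.ungrasp() and r.clamp(effort=None): open the fingers fully, or close them until they stop; effort is the grip in N (None keeps the last).
- r.sleep(seconds).
- r.solve_ik(position, orientation): joint angles nearest the present ones, or None.
- r.camera(name): name is "side" or "top" or "wrist"; returns the picture (480x640x3 uint8, red, green, blue); there is no depth.
- r.camera_info(name): a dict with "vertical_fov" (degrees; the focal length in pixels is half the picture's height over the tangent of half this angle, whatever the lens; pixels are square), "cx", "cy" (the principal point, pixels), "R" (3x3) and "t" (3): a world point X has camera coordinates R X + t. Camera axes: x right, y down, z forward; pixel columns grow to the right and rows downward; lengths in mm; the calibration is good to about 2 mm. The wrist camera is an equidistant fisheye: a pixel r from the principal point sees the ray r / f radians off the axis. A picture is of the moment at which its call begins: read the wrist's pose just before it. camera_info takes no time and is no camera call; for the wrist camera it gives the pose at the moment of the call.
A pose or a line that the arm cannot do raises r.IKError and nothing moves.
- r.job_done(): hands the job in, once; it reports no verdict.
Trained networks look in the newest picture that a camera, given by its name, has taken for a name from the list of things; names that differ only in an ending like _2 or _b are one class to them, and where a whole thing is asked for, a point or a joint stands for the part that bears it (a point fixed in the world has none). Each returns a list of dicts, best first, with "p" (0 to 1); they miss things now and then, are a little off and sometimes report something else, mostly with a low value. They report only what shows in the picture. A call takes as long as a camera call.
- r.search_frame(camera, name): "uv" ([column, row] in pixels, amid what is visible of it).
Readings, each from a call of its own:
- r.current_time_s(): time.
- r.current_joints(): joint angles.
- r.current_qd(): joint speeds.
- r.current_joint_efforts(): joint torques, N m.
- r.current_tcp_pos(): TCP position.
- r.current_tcp_rot(): TCP orientation.
- r.current_force(): force on the tool from outside, world axes, zero at the start.
- r.current_wrist_torque(): the same for the moment, N m.
- r.current_grip_width(): finger opening in mm.
Only numpy, scipy, OpenCV 4.12 (cv2) and the standard library are available. Lean on these libraries where they do the work, as an engineer would, in place of code of your own. Each camera call takes 0.05 s, during which the arm holds its last target.

### The job

This cabinet door lies face up and its thin skin is about to be tack-welded to the one stiffener bar hidden underneath. Feel for the bar by pressing the skin down with closed fingertips at point after point along it, then pick up the steel hold-down weight by its fin and set it down (do not drop it) on the skin right over the bar, lengthwise along it and about midway across the door, so that it stands upright, the skin does not sag under it, and nothing holds it. Leave the goggles, the clamp and the angle offcut alone.

Things in the scene. Friction and masses are not known exactly. Their poses are not given: they have to be found in the camera images.
- door_middle (a point): Middle of the upper face of a white-painted steel cabinet door lying face up, fixed. Door 188 mm (its x) by 350 mm (its y), 45 mm high: this point is 45 mm above the bench, z up. A stiff rim 19 mm wide runs round a level, flat, thin skin of 150 (x) by 312 mm (y). The skin is springy: a closed fingertip pressing 5 N sinks it 4 to 9 mm locally (limit 14 mm); it springs back. Lift between presses.
- weight_center (a point): Centre (37 mm above its underside) of the loose dark steel hold-down weight, about 0.75 kg, 74 mm high: foot bar 70 mm (its x) by 34 mm (y), 28 mm high; upright fin on its middle 46 mm long (x), 14 mm thick (y), 46 mm high, to be gripped across y from above. z up. It stands on the bench to the left or right of the door.
- weight: The same weight; origin at the centre of its underside.
- door: The same door; origin on the bench under its middle, same axes. Hidden under the skin, one stiffener bar 30 mm wide (y) runs straight across, parallel to door x, over the full 150 mm; its centre line is anywhere from y = -100 to +100 mm. Over it the skin gives under 1.5 mm; the change is sharp, so a fingertip overlapping the bar's edge already feels stiff. Off the bar the weight sinks or topples.
- angle_center (a point): Bystander: offcut of steel angle, 90 x 45 x 45 mm, on the other side of the door from the weight; the point is its middle.
- goggles_center (a point): Bystander: dark safety goggles, 135 mm wide, 40 mm high, beyond the door; the point is the middle of the lenses, half-way up.
- clamp_center (a point): Bystander: steel C-clamp, 190 mm long, 16 mm high, lying beyond the door; the point is near the middle of it.

How it is judged:
By the outcome, as a careful person would: the job done as asked, in the order asked, and still so for the second after the job is handed in, with the robot touching nothing.
It also fails if it takes over 72 s, if anything falls off the work surface, if the arm or the gripper's body presses on something with over 40 N, if the wrist force passes 120 N, or if a joint passes its speed limit or range.

## Working session

There is one attempt and no reset: what is moved stays moved. The work goes in short steps, each a Python script; the robot and the scene stay as the last script left them, time stands still between calls to the robot, and variables do not carry over. Pictures are saved under pics/ and viewed, and the job is handed in when it is done.

```bash
ls; mkdir -p pics; python3 - <<'E'
from rig import r
import cv2
for n in ["side","top","wrist"]:
    im=r.camera(n); cv2.imwrite(f"pics/{n}0.png",im[:,:,::-1])
    print(n,r.camera_info(n))
    for k in ["door_middle","weight_center","angle_center","goggles_center","clamp_center"]:
        print(k,[(d['uv'],round(d['p'],2)) for d in r.search_frame(n,k)[:2]])
print(r.current_time_s(), r.current_tcp_rot(), r.current_force())
E
```

```text
pics
side {'vertical_fov': 49.103113623219684, 'cx': 322.5196379228046, 'cy': 240.4255280602359, 'R': array([[ 0.88947643, -0.45649835, -0.02099876],
       [-0.28166061, -0.5114652 , -0.81183166],
       [ 0.35985968,  0.72801965, -0.58351384]]), 't': array([-539.69942257,  239.48523838, 1055.71301479])}
door_middle [([287.7, 274.6], 0.63)]
weight_center [([334.9, 384.3], 0.6)]
angle_center [([232.5, 214.5], 0.69)]
goggles_center [([355.4, 211.1], 0.66), ([334.6, 382.6], 0.43)]
clamp_center [([437.7, 273.6], 0.56)]
top {'vertical_fov': 43.3307954106639, 'cx': 326.9517429791269, 'cy': 234.69403041607669, 'R': array([[-0.01964774, -0.99974948,  0.01072104],
       [-0.99439705,  0.0184263 , -0.10409125],
       [ 0.10386762, -0.01270613, -0.99450997]]), 't': array([  -1.92348494,  632.58990281, 1309.96750251])}
door_middle [([315.7, 286.2], 0.8)]
weight_center [([476.7, 312.5], 0.73)]
angle_center [([175.8, 299.6], 0.59)]
goggles_center [([253.0, 165.8], 0.9)]
clamp_center [([393.4, 153.7], 0.87)]
wrist {'vertical_fov': 65.70646984690485, 'cx': 316.55487746593866, 'cy': 249.60071806476788, 'R': array([[ 3.70365615e-01,  9.28885618e-01, -9.05798161e-04],
       [ 8.77247555e-01, -3.49455531e-01,  3.29116329e-01],
       [ 3.05394889e-01, -1.22687981e-01, -9.44288950e-01]]), 't': array([-573.56208298,  -43.76264428,  382.98711502])}
door_middle [([144.9, 456.7], 0.77)]
weight_center [([9.1, 462.1], 0.74)]
angle_center [([256.6, 427.3], 0.68)]
goggles_center []
clamp_center [([142.4, 457.3], 0.28)]
0.9 [3.14147046e+00 3.69759818e-05 2.76180343e+00] [-0.39418345 -0.68070197  0.08674407]
```

View pics/top0.png

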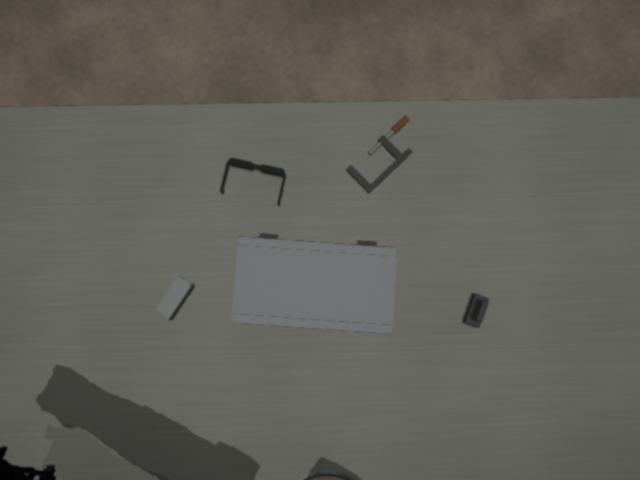

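View pics/side0.png

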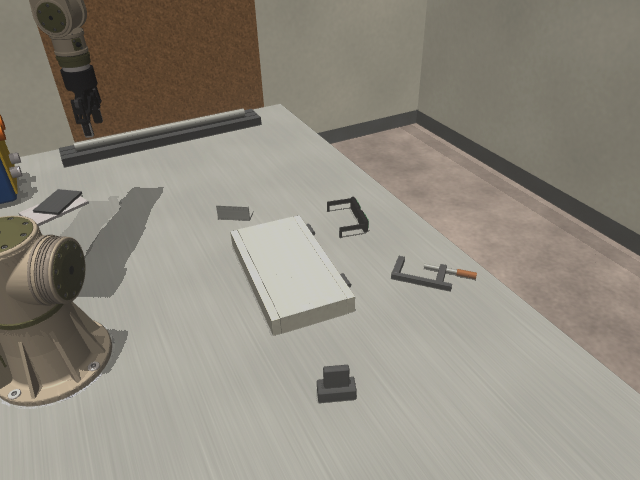

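The top view shows the door's corners at about (239,237), (397,247), (391,333) and (232,321). The weight is at (476,310), the angle at (175,299), the goggles at (253,167) and the clamp at (390,155). I'll measure these more precisely.

```bash
cat > h.py <<'E'
import numpy as np, cv2
from rig import r
def ray(cam,uv,info=None):
    i=info or r.camera_info(cam); f=240/np.tan(np.radians(i['vertical_fov'])/2)
    d=np.array([(uv[0]-i['cx'])/f,(uv[1]-i['cy'])/f,1.0])
    if cam=='wrist':
        q=d[:2]; rr=np.linalg.norm(q); d=np.array([*(np.sin(rr)*q/max(rr,1e-9)),np.cos(rr)])
    return -i['R'].T@i['t'], i['R'].T@d
def px2w(cam,uv,z,info=None):
    c,d=ray(cam,uv,info); return c+d*(z-c[2])/d[2]
def proj(cam,X,info=None):
    i=info or r.camera_info(cam); f=240/np.tan(np.radians(i['vertical_fov'])/2)
    p=i['R']@np.asarray(X,float)+i['t']
    if cam=='wrist':
        n=np.linalg.norm(p[:2]); th=np.arctan2(n,p[2]); return np.array([i['cx'],i['cy']])+f*th*p[:2]/n
    return np.array([i['cx'],i['cy']])+f*p[:2]/p[2]
E
python3 - <<'E'
from h import *
im=cv2.imread('pics/top0.png')
g=cv2.cvtColor(im,cv2.COLOR_BGR2HSV)
m=cv2.inRange(g,(0,0,125),(180,60,255)); m[:225]=0;m[345:]=0;m[:,:215]=0;m[:,410:]=0
m=cv2.morphologyEx(m,cv2.MORPH_CLOSE,np.ones((5,5)));m=cv2.morphologyEx(m,cv2.MORPH_OPEN,np.ones((5,5)))
c=max(cv2.findContours(m,0,2)[0],key=cv2.contourArea)
rc=cv2.minAreaRect(c); b=cv2.boxPoints(rc); print(rc)
W=np.array([px2w('top',p,45) for p in b]); print(W.round(1),W.mean(0)); print(np.linalg.norm(np.roll(W,-1,0)-W,axis=1))
for i in range(4): e=W[(i+1)%4]-W[i]; print(np.degrees(np.arctan2(e[1],e[0])))
for k,uv,z in [('door',(315.7,286.2),45),('w',(476.7,312.5),37),('ang',(175.8,299.6),22),('gog',(253,165.8),20),('cl',(393.4,153.7),8)]: print(k,px2w('top',uv,z).round(1))
for k,uv,z in [('door',(287.7,274.6),45),('w',(334.9,384.3),37),('ang',(232.5,214.5),22)]: print(k,px2w('side',uv,z).round(1))
a=cv2.resize(im[280:340,440:520],None,fx=8,fy=8,interpolation=cv2.INTER_CUBIC)
cv2.imwrite('pics/wz.png',cv2.convertScaleAbs(a,alpha=1.8))
a=cv2.resize(im[225:345,220:410],None,fx=4,fy=4,interpolation=cv2.INTER_CUBIC);cv2.drawContours(a,[((b-[220,225])*4).astype(int)],0,(0,0,255),1)
cv2.imwrite('pics/dz.png',a)
E
```

```text
Traceback (most recent call last):
ValueError: max() iterable argument is empty
```

```bash
cat > m.py <<'E'
from h import *
im=cv2.imread('pics/top0.png')
# bluish paint vs. greenish bench
b_,g_,r_=[im[:,:,k].astype(int) for k in range(3)]
print(im[280,300],im[350,300],im[280,215])
m=((b_-g_)>0).astype(np.uint8)*255; m[:225]=0;m[345:]=0;m[:,:215]=0;m[:,410:]=0
m=cv2.morphologyEx(m,cv2.MORPH_CLOSE,np.ones((7,7)));m=cv2.morphologyEx(m,cv2.MORPH_OPEN,np.ones((9,9)))
c=max(cv2.findContours(m,0,2)[0],key=cv2.contourArea)
rc=cv2.minAreaRect(c); b=cv2.boxPoints(rc); print(rc)
W=np.array([px2w('top',p,45) for p in b]); print(W.round(1),W.mean(0)); print(np.linalg.norm(np.roll(W,-1,0)-W,axis=1))
for i in range(4): e=W[(i+1)%4]-W[i]; print(np.degrees(np.arctan2(e[1],e[0])))
for k,uv,z in [('door',(315.7,286.2),45),('w',(476.7,312.5),37),('ang',(175.8,299.6),22),('gog',(253,165.8),20),('cl',(393.4,153.7),8)]: print(k,px2w('top',uv,z).round(1))
for k,uv,z in [('door',(287.7,274.6),45),('w',(334.9,384.3),37),('ang',(232.5,214.5),22)]: print(k,px2w('side',uv,z).round(1))
a=cv2.resize(im[280:340,440:520],None,fx=8,fy=8,interpolation=cv2.INTER_CUBIC)
cv2.imwrite('pics/wz.png',cv2.convertScaleAbs(a,alpha=1.8))
a=cv2.resize(im[225:345,220:410],None,fx=4,fy=4,interpolation=cv2.INTER_CUBIC);cv2.drawContours(a,[((b-[220,225])*4).astype(int)],0,(0,0,255),1)
cv2.imwrite('pics/dz.png',a)
E
python3 m.py
```

```text
[117 116 113] [ 99 107 105] [101 109 108]
((314.192626953125, 285.04486083984375), (158.94747924804688, 84.04946899414062), 4.127591609954834)
[[ 446.5  195.8   45. ]
 [ 628.8  181.9   45. ]
 [ 597.  -166.2   45. ]
 [ 415.  -147.3   45. ]] [521.83939032  16.04988179  45.        ]
[182.85603584 349.57376979 183.00200872 344.54118116]
-4.352881399987458
-95.21451906811012
174.0707253725996
84.76013578388584
door [518.6  12.9  45. ]
w [ 454.4 -338.9   37. ]
ang [495.6 322.8  22. ]
gog [794.  150.5  20. ]
cl [ 819.5 -170.8    8. ]
door [503.2 -31.4  45. ]
w [ 454.6 -346.9   37. ]
ang [486.2 304.4  22. ]
```

View pics/wz.png

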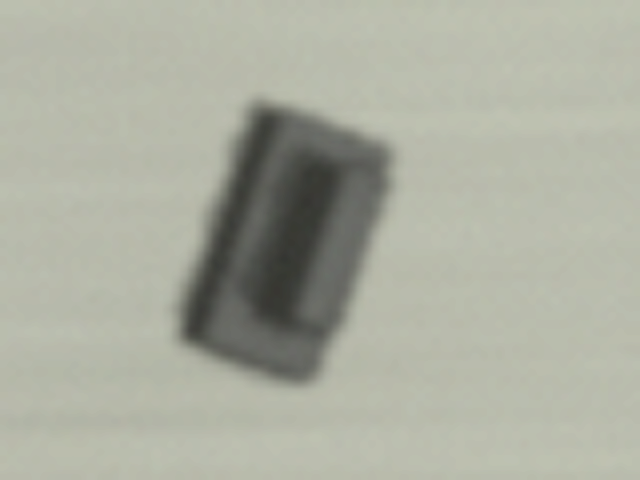

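View pics/dz.png

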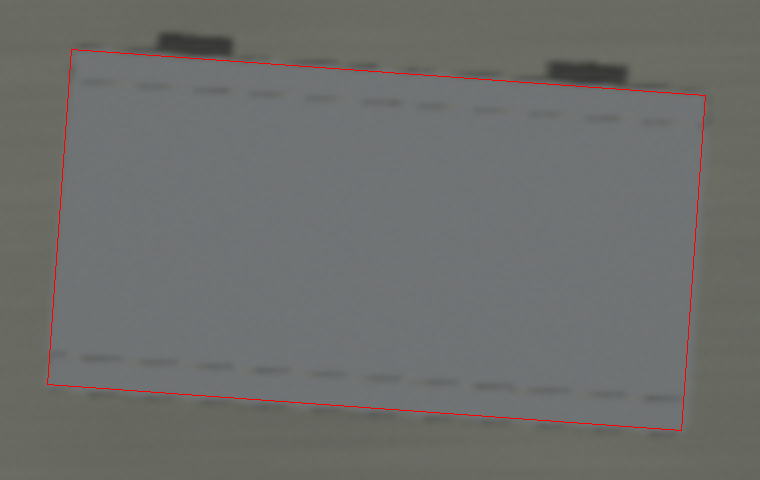

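```bash
cat >> h.py <<'E'
DC=np.array([522.,16.]); DY=np.radians(-5.2)
def d2w(x,y): 
    c,s=np.cos(DY),np.sin(DY); return DC+np.array([c*x-s*y,s*x+c*y])
YP=DY+np.pi/2
def press(y,x=0,thr=4):
    p=d2w(x,y)
    r.servo_line([*p,60],rate=90)
    f0=r.current_force()[2]
    hit=r.servo_line([*p,53-10],rate=30,threshold=thr)
    z=r.current_tcp_pos()[2]; f=r.current_force()[2]
    r.servo_line([*p,60],rate=60)
    print(f"y={y:.1f} hit={hit} z={z:.2f} df={f-f0:.1f} t={r.current_time_s():.2f}"); return z
E
python3 - <<'E'
from h import *
q=r.solve_ik([*d2w(0,0),200],[np.pi,0,YP]); q2=r.solve_ik([*d2w(0,0),200],[np.pi,0,YP-np.pi]); print(q,q2)
r.clamp(20)
r.goto([*d2w(0,0),200],[np.pi,0,YP if abs(q[5])<abs(q2[5]) else YP-np.pi])
i=r.camera_info('wrist'); im=r.camera('wrist'); cv2.imwrite('pics/w1.png',im[:,:,::-1])
np.save('w1.npy',i,allow_pickle=True)
print(r.current_time_s(),r.current_tcp_pos(),r.current_tcp_rot(),r.current_grip_width(),r.current_force())
E
```

```text
[-0.12314853  0.2267735  -0.16688572  1.17713711  0.          1.53840492] [-0.12314853  0.2267735  -0.16688572  1.17713711  0.         -1.60318773]
3.8833 [522.01017596  16.8641447  200.08487388] [ 3.14147866e+00 -1.24184615e-04  1.48169113e+00] -0.10106144316391383 [-1.16489066  0.96215989 -0.32216692]
```

View pics/w1.png

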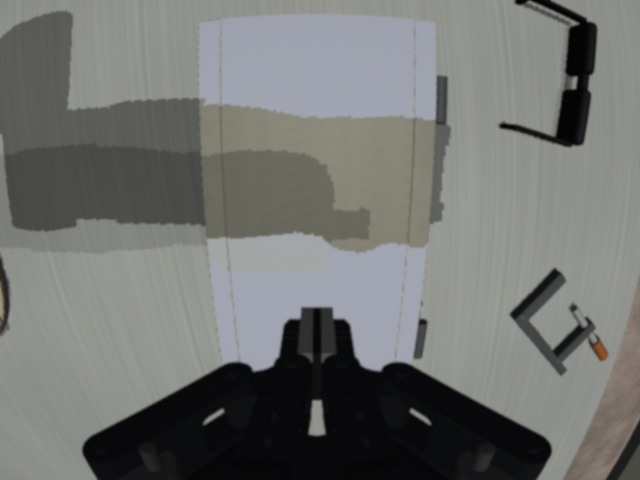

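The door shows under the tool. Its far (+y) corners are at about (200,22) and (436,22), and its long edges run down to (222,362) and (415,362). I'll check these against the top-view estimate, then press.

```bash
python3 - <<'E'
from h import *
i=np.load('w1.npy',allow_pickle=True).item()
W=[px2w('wrist',uv,45,i) for uv in [(200,22),(436,22),(206,200),(432,200),(215,320),(420,320)]]
for w in W:
    d=w[:2]-DC; c,s=np.cos(DY),np.sin(DY); print(w.round(1),'door',(c*d[0]+s*d[1]).round(1),(-s*d[0]+c*d[1]).round(1))
r.servo_line([*d2w(0,-105),75],rate=150)
zs={}
for y in [-105,-80]: zs[y]=press(y)
E
```

```text
[445.3 196.9  45. ] door -92.8 173.2
[631.2 180.6  45. ] door 93.8 173.8
[433.5  50.   45. ] door -91.2 25.9
[618.6  33.6  45. ] door 94.6 26.3
[420.3 -61.4  45. ] door -94.2 -86.3
[609.5 -78.4  45. ] door 95.6 -86.0
y=-105.0 hit=True z=46.58 df=6.3 t=6.29
y=-80.0 hit=True z=46.70 df=5.1 t=7.55
```

```bash
python3 - <<'E'
from h import *
for y in [-55,-30,-5,20,45,70,95,112]: press(y)
E
```

```text
y=-55.0 hit=True z=47.10 df=5.0 t=8.79
y=-30.0 hit=True z=47.10 df=6.4 t=10.03
y=-5.0 hit=True z=47.11 df=6.4 t=11.28
y=20.0 hit=True z=52.99 df=5.1 t=12.34
y=45.0 hit=True z=53.07 df=7.0 t=13.41
y=70.0 hit=True z=50.79 df=3.7 t=14.54
y=95.0 hit=True z=46.28 df=4.7 t=15.82
y=112.0 hit=True z=47.03 df=4.9 t=16.98
```

```bash
python3 - <<'E'
from h import *
def edge(soft,stiff,n):
    for _ in range(n):
        m=(soft+stiff)/2; z=press(m,thr=5)
        if z>51.5: stiff=m
        else: soft=m
    print('edge',soft,stiff); return (soft+stiff)/2
a=edge(70,45,1) if press(70,thr=5)>51.5 else edge(70,45,4)
b=edge(-5,20,4)
print((a+b)/2,a-b,r.current_time_s())
E
```

```text
y=70.0 hit=True z=49.57 df=0.3 t=18.32
y=57.5 hit=True z=53.02 df=7.2 t=19.26
y=63.8 hit=True z=53.01 df=4.2 t=20.15
y=66.9 hit=True z=52.95 df=5.5 t=21.04
y=68.4 hit=True z=52.10 df=3.3 t=21.95
edge 70 68.4375
y=7.5 hit=True z=46.03 df=7.5 t=23.64
y=13.8 hit=True z=46.55 df=0.9 t=24.73
y=16.9 hit=True z=52.67 df=7.3 t=25.63
y=15.3 hit=True z=51.06 df=3.8 t=26.57
edge 15.3125 16.875
42.65625 53.125 26.575
```

```bash
python3 - <<'E'
from h import *
p=r.current_tcp_pos(); r.servo_line([p[0],p[1],130],rate=200)
r.goto([545,-350,220],[np.pi,0,np.radians(165)])
r.ungrasp()
i=r.camera_info('wrist'); im=r.camera('wrist'); cv2.imwrite('pics/w2.png',im[:,:,::-1]); np.save('w2.npy',i,allow_pickle=True)
uv=[(d['uv'],round(d['p'],2)) for d in r.search_frame('wrist','weight_center')]; print(uv)
print([px2w('wrist',u[0],37,i).round(1) for u in uv], r.current_time_s(), r.current_joints().round(2))
E
```

```text
[([299.5, 123.8], 0.62)]
[array([ 457.6, -343.1,   37. ])] 29.7 [-0.69  0.46  0.22  1.33 -0.   -0.43]
```

View pics/w2.png

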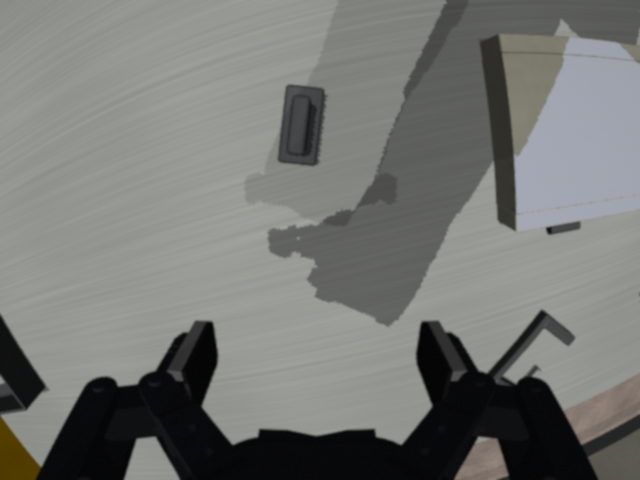

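The weight stands upright at about (302,125) with its fin at about (300,125). I'll zoom in for the corners.

```bash
python3 - <<'E'
from h import *
im=cv2.imread('pics/w2.png')
a=cv2.resize(im[75:175,260:345],None,fx=6,fy=6,interpolation=cv2.INTER_CUBIC)
cv2.imwrite('pics/w2z.png',cv2.convertScaleAbs(a,alpha=1.6))
E
```

```text
(no output)
```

View pics/w2z.png

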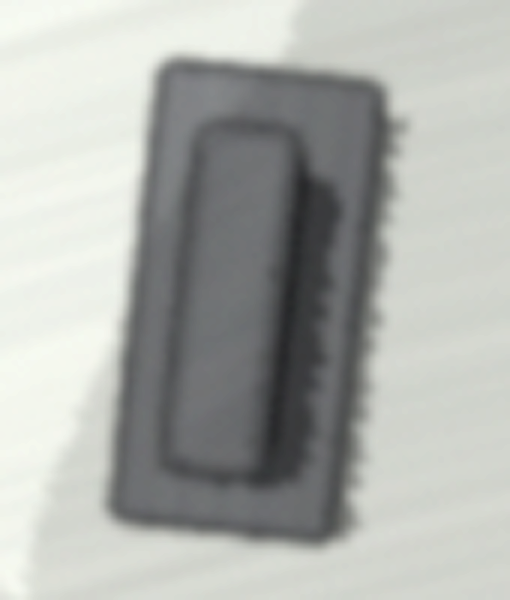

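```bash
python3 - <<'E'
from h import *
i=np.load('w2.npy',allow_pickle=True).item()
for C,z in [([(160,60),(384,78),(334,542),(110,522)],28),([(198,123),(301,133),(266,477),(164,467)],74)]:
    W=np.array([px2w('wrist',(u/6+260,v/6+75),z,i) for u,v in C])[:,:2]
    print(W.mean(0).round(1),np.linalg.norm(np.roll(W,-1,0)-W,axis=1).round(1))
    for a,b in [(1,2),(0,3)]:
        e=W[a]-W[b]; print(np.degrees(np.arctan2(e[1],e[0])))
E
```

```text
[ 458.8 -342.4] [32.3 68.9 33.1 68.7]
159.03639696003424
158.35152940800043
[ 458.9 -342.3] [12.8 43.8 12.9 43.9]
159.1502608049543
159.01318021550637
```

```bash
python3 - <<'E'
from h import *
o=[np.pi,0,np.radians(159.0)]
r.goto([458.9,-342.3,150],o)
r.servo_line([458.9,-342.3,44],rate=100,threshold=8)
print(r.current_tcp_pos().round(1))
r.clamp(70); print('w',r.current_grip_width(), r.current_force(), r.current_tcp_pos().round(2))
r.servo_line([458.9,-342.3,54],rate=40); r.sleep(.2)
print(r.current_grip_width(), r.current_force(), r.current_wrist_torque(), r.current_tcp_pos().round(2), r.current_time_s())
im=r.camera('side'); cv2.imwrite('pics/s2.png',im[:,:,::-1])
im=r.camera('wrist'); cv2.imwrite('pics/w3.png',im[:,:,::-1])
E
```

```text
[ 459.4 -342.8   44.7]
w 13.317488448405655 [-0.16792516  1.45554431  1.20835324] [ 459.01 -342.23   44.17]
13.500838123425554 [ 0.22203781 -0.51563825 -7.89678437] [-0.03883551  0.01758109  0.03974431] [ 458.61 -342.08   53.59] 32.675
```

View pics/s2.png

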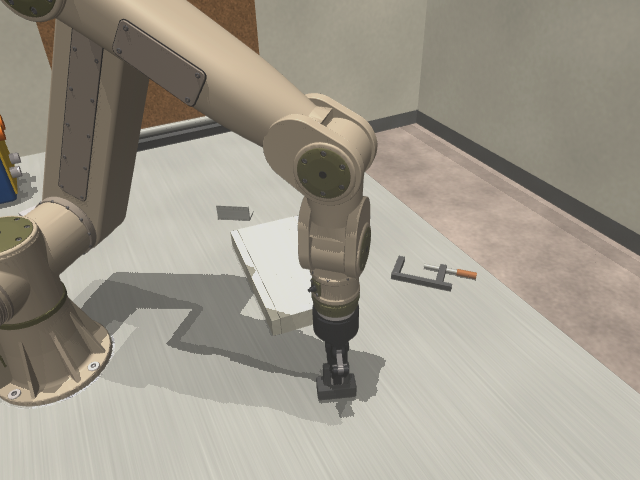

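View pics/w3.png

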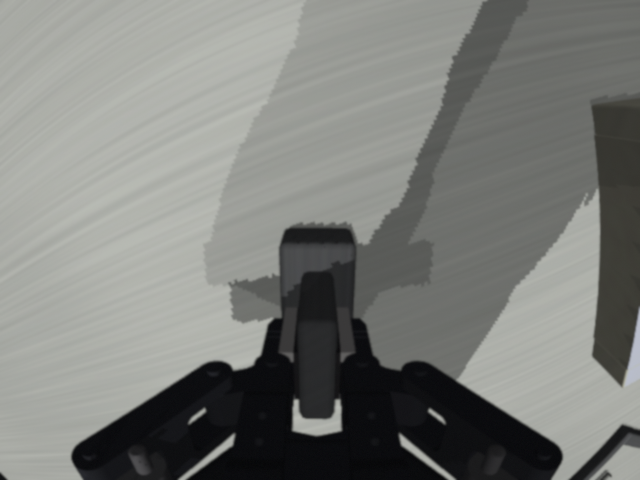

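```bash
python3 - <<'E'
from h import *
p=d2w(0.5,42.6); o=[np.pi,0,DY+np.pi]
print(p)
r.servo_line([458.9,-342.3,160],rate=150)
r.goto([*p,150],o)
r.servo_line([*p,97],rate=80); r.sleep(.3)
f0=r.current_force()
i=r.camera_info('wrist'); im=r.camera('wrist'); cv2.imwrite('pics/w4.png',im[:,:,::-1]); np.save('w4.npy',i,allow_pickle=True)
h=r.servo_line([*p,86],rate=15,threshold=4)
print(h,f0,r.current_force(),r.current_tcp_pos().round(2),p,r.current_tcp_rot(),r.current_grip_width(),r.current_time_s())
E
```

```text
[526.35889012  58.37935909]
True [-0.70880962  0.03661315 -8.24895336] [0.15764834 0.13236952 7.12564447] [526.39  58.45  89.17] [526.35889012  58.37935909] [3.14147038e+00 1.27208851e-04 3.05088650e+00] 13.239130980100741 36.85
```

View pics/w4.png

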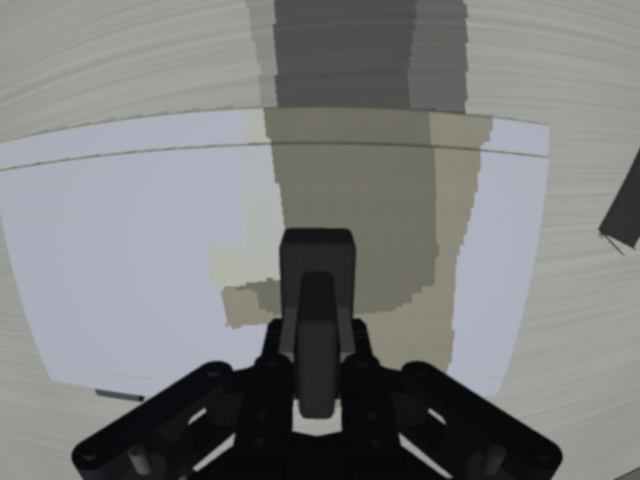

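The weight touched at z = 89.2, as predicted, with no sag. It sits square to the door in the view. I'll release it.

```bash
python3 - <<'E'
from h import *
p=r.current_tcp_pos()
r.ungrasp(); r.sleep(.3)
r.servo_line([p[0],p[1],110],rate=50)
r.servo_line([p[0],p[1],200],rate=150)
r.goto([545,-200,260],[np.pi,0,DY+np.pi])
r.sleep(.3)
for n in ["side","top"]:
    im=r.camera(n); cv2.imwrite(f"pics/{n}9.png",im[:,:,::-1])
    for k in ["weight_center"]: print(n,[(d['uv'],round(d['p'],2)) for d in r.search_frame(n,k)[:2]])
print(proj('top',[*d2w(.5,42.6),82]),proj('side',[*d2w(.5,42.6),82]),r.current_time_s(),r.current_force())
a=cv2.imread('pics/top9.png')[225:345,220:410]; cv2.imwrite('pics/t9z.png',cv2.convertScaleAbs(cv2.resize(a,None,fx=4,fy=4,interpolation=cv2.INTER_CUBIC),alpha=1.5))
E
```

```text
side [([281.4, 243.1], 0.92)]
top [([295.8, 286.1], 0.75)]
[294.08987252 282.61778724] [280.19057041 238.22255934] 40.7417 [ 0.5134273  -0.10694927 -0.1462483 ]
```

View pics/side9.png

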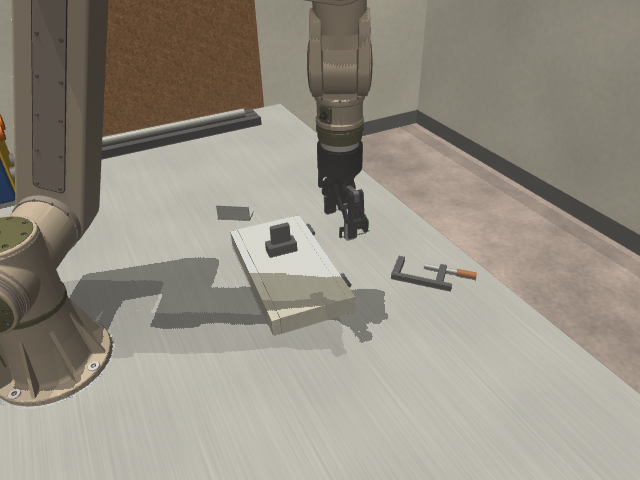

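View pics/t9z.png

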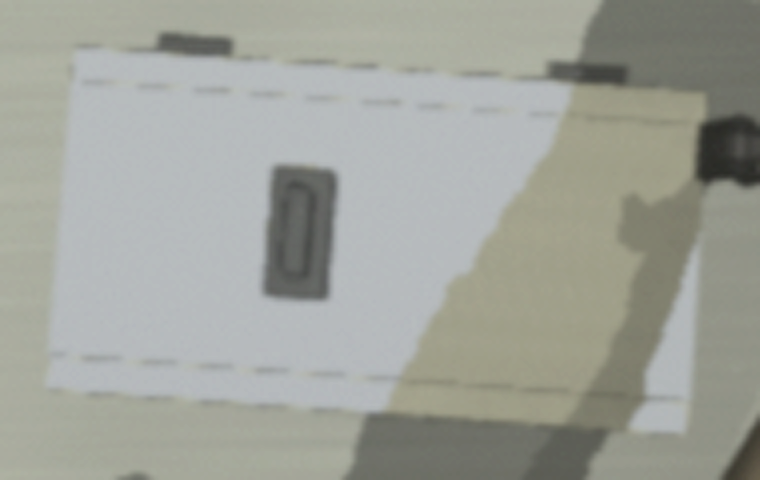

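The side view shows the weight upright on the door at about (281,243). In the zoomed top view it is at (300,232), parallel to the short edges and midway between the seams at rows 93 and 370. The bystanders haven't moved.

```bash
python3 - <<'E'
from h import *
r.job_done(); print(r.current_time_s())
E
```

```text
the job is handed in; nothing more can be done
the job is handed in; nothing more can be done
```

The weight is standing upright on the skin over the bar, lengthwise along it and midway across the door, and nothing holds it. I handed the job in at about 41 s of the 72 s allowed.

- **Finding the bar:** I pressed at 19 points along the skin with closed fingertips, lifting between presses. The skin sank about 6–7 mm off the bar and under 0.5 mm well inside it. The stiff zone ran from y ≈ 16 to 69 mm, 53 mm wide, which fits a 30 mm bar plus the 22 mm fingertip. That puts the bar's centre line at y ≈ 42.6 mm in my door frame. The extra press readings at both edges (y ≈ 15 and 69–70 mm) fell in between, as expected for a fingertip half on the bar.
- **Placing the weight:** I gripped it by the fin at a width of 13.3 mm. I lowered it slowly until it touched at z = 89.17 mm, against a predicted 89.2 mm, so the skin was not sagging. Then I opened the fingers and moved clear.
- **Last checks:** The final top and side pictures show the weight upright and parallel to the door's short edges, with the arm clear. The angle offcut and the clamp show unmoved in the side picture. The goggles are partly behind the gripper there, and the arm never went near them.
- **Readings that disagreed:** My first rough estimate of the weight's angle from the top picture was −15°. The wrist camera gave −21°, and I used that one; the grip was well aligned. In the final pictures the network's weight position was 2–5 pixels off my predicted one, about a centimetre or less, which is normal for it.

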